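# Reset the bench misting controller

### The job

Reset the misting controller on the propagation bench with a bare fingertip: push its sliding hood all the way to the other end so that the round well is open, reach into the round well and press the sunken reset key fully down, keeping it down for about two seconds, then let it come up and push the hood all the way back over the round well. Do not press the key in the square well, and leave everything else on the bench where it stands; nothing needs to be picked up.

Things in the scene. Friction and masses are not known exactly. Their poses are not given: they have to be found in the camera images.
- controller: misting controller: grey box fixed to the bench, face up, any yaw, 204 (its x) x 112 (its y) x 56 mm high. Origin: centre of its underside, at bench level. In its top are two wells 32 mm deep: a round one (48 mm across) at x = -46 mm, y = 0 and a square one (48 x 48 mm) at x = +46 mm, y = 0, each with a black round key 28 mm across. Guide rails 8 mm high run along x at y = +-51 mm.
- round_well (a point): centre of the mouth of the round well, level with the box's top face (56 mm above the bench); its axes are the controller's
- square_well (a point): centre of the mouth of the square well, level with the box's top face; its axes are the controller's
- reset_key_top (a point): centre of the top of the reset key, in the round well: 22 mm below the mouth when up, 28 mm when fully down (it then still stands 4 mm above the well's floor)
- reset_key (a joint): travel of the reset key, 0 up to 0.006 m fully down; springs back up by itself; starts to move at about 1.5 N, fully down at about 5 N
- off_key (a joint): travel of the master-off key in the square well, the same size, depth and spring: 0 up to 0.006 m
- hood_center (a point): centre of the sliding hood, a solid white block 92 x 92 x 24 mm high that runs 1 mm above the box's top (from 57 to 81 mm above the bench). Too wide to grip; it is pushed by its upright end faces, which look along the controller's x, 46 mm either side of this point. Its axes are the controller's
- hood (a joint): position of the hood along the controller's x: 0 squarely over the round well, 0.092 m at the other end, squarely over the square well; stops at both ends, about 1.5 N of sliding friction, stays where it is left
- bowl: bystander: white plastic bowl, 100 mm across, 45 mm high, loose beside the controller; origin centre of its underside
- dibber: bystander: planting dibber with wooden handle and steel point, 170 mm long, 26 mm thick, lying loose beside the controller along its own x; origin on the bench under it
- pot: bystander: empty terracotta pot, 70 mm across, 58 mm high, loose beside the controller; origin centre of its underside
- spray_a: bystander: white spray bottle with red head, 76 mm across, 215 mm high; origin centre of its underside
- spray_b: bystander: a second such spray bottle, 215 mm high
- tub: bystander: green plastic bowl, 120 mm across, 60 mm high; origin centre of its underside
- label_block: bystander: wooden block 80 x 50 x 30 mm with white plant labels stuck in it, 75 mm high in all; origin centre of its underside

How it is judged:
On the way, in this order (a step that is already met when the one before it is completed fails the run):
1. the hood is pushed to the far end and the round well is open (value of joint hood above 0.086 m), for 0.2 s.
2. the reset key is kept down in its open well (value of joint reset_key above 0.0045 m and value of joint hood above 0.08 m), for 1.2 s.
3. the hood is back over the round well with the reset key up (value of joint hood below 0.006 m and value of joint reset_key below 0.001 m), for 0.2 s.
At the end, for the whole second after the job is handed in: the hood is back within 6 mm of its stop over the round well, both keys are up (within 1 mm), and every bystander is within 15 mm of where it stood (all of step 3 and value of joint off_key below 0.001 m and distance of each of bowl, dibber, pot, spray_a, spray_b, tub, label_block from where it was at the start of the episode below 0.015 m); the robot touches nothing.
It fails at once if the master-off key in the square well is pressed (over 2 mm) (value of joint off_key above 0.002 m).
It fails at once if a bystander is shoved, lifted or carried (over 15 mm) (distance of any of bowl, dibber, pot, spray_a, spray_b, tub, label_block from where it was at the start of the episode above 0.015 m).
It fails at once if a bystander is tipped over (angle between any of bowl, dibber, pot, spray_a, spray_b, tub, label_block's own z axis and vertical above 0.5 rad).
It also fails if it takes over 58 s, if anything falls off the work surface, if the arm or the gripper's body presses on something with over 40 N, if the wrist force passes 120 N, or if a joint passes its speed limit or range.

### The arm

A 6-joint arm with a two-finger parallel gripper is mounted at the origin on the work surface. World frame = base frame: x ahead of the robot, y to its left, z up, the work surface at z = 0. Lengths are in m, angles in rad, forces in N, time in s.
With the tool pointing down it reaches from about 0.35 to 0.975 m from the base axis. Payload 4.9 kg.
Tool frame: the origin (TCP) lies on the mounting face of the last link; the fingertips stand 173 mm ahead of it and the grasp point (between the pads) lies 155 mm ahead of it; z points along the fingers, y is the line along which they close (so a half turn about z gives the same grasp; the last joint's range is limited). The gripper opens to 85 mm and grips with 20 to 120 N. Pads are 22 mm wide; open, the fingers measure 114 mm over their backs; the gripper's body (76 mm by 85 mm) begins 54 mm behind the grasp point. The pads swing forward as they close: fully open they stand 13 mm farther back than shut.
Start: joints at [-1.357, 0.053, 1.613, -0, 1.476, -0.119], TCP at [0.204, -0.591, 0.405] pointing down, gripper open.
Joint ranges: [-3.01, 3.01], [-1.01, 2.22], [0.06, 2.58], [-1.02, 4.17], [0.09, 2.62], [-3.14, 3.14]. Speed limits (rad/s): [2.57, 2.57, 3.14, 3.14, 3.14, 3.14].

### API

Orientations are given as a rotation vector (axis times angle).
In Python, from station import monitor, eyes, finish_job gives the robot as it stands. The module is installed in compiled form; this text tells all that it offers.
- The arm moves only by the tool step_arm, never from a script. Its argument "commands" is a list of rows, each a list of 3 entries, a list of its own where there are three numbers: the opening in per cent of the stroke, from 0 (shut) to 100 (fully open), then the shift along the tool's x, y, z in mm, then the turn about the tool's z in degrees. In form: [[hand, [x, y, z], yaw], ...]. A call has 1 to 12 rows; each row is the pose to reach, as a shift and turn from the pose commanded when the call began, along the tool's axes at that moment; what a row does not reach only later rows make up. A row lasts 1/8 s, in which the tool goes at most 62.5 mm and 10.7 degrees, less where a joint would pass 70% of its speed; a pose out of reach is approached as far as the arm can. A call with a gripper value outside its range is refused whole. The fingers move at their own pace and stop on an object; "squeeze" is the grip in N (left out, the last holds). Time passes only in rows, so rows that repeat a pose let the fingers close. It gives the time, the measured TCP pose, the force, the opening and the grip force at its end, in the units of the state.
- monitor.get_obs(): the state, without advancing time (a new reading comes with each control period).
- eyes.get_image(name): name is "scene" or "top" or "wrist"; returns the picture (384x512x3 uint8, red, green, blue); there is no depth.
- eyes.camera_info(name): a dict with "camera_matrix" (3x3 intrinsics, pixels), "k1" (the pictures are not rectified: a ray, as slopes to the right and down, at radius r is drawn at 1 + k1 r^2 times it, then the intrinsics apply), "extrinsics" (4x4, takes a point from camera to world coordinates). Camera axes: x right, y down, z forward; pixel columns grow to the right and rows downward; lengths in m; the calibration is good to about 2 mm. A picture is of the moment at which its call begins: read the wrist's pose just before it. camera_info takes no time and is no camera call; for the wrist camera it gives the pose at the moment of the call.
- finish_job(): hands the job in; it is judged then, once.
The state is a dict: "t": time; "q": joint angles; "dq": joint speeds; "effort": joint torques, N m; "tool_pos": TCP position; "tool_rot": TCP orientation; "contact_force": force on the tool from outside, world axes, zero at the start; "wrist_torque": the same for the moment, N m; "opening": finger opening in m; "grip_force": force on a finger pad.
Only numpy, scipy, OpenCV 4.12 (cv2) and the standard library are available. Lean on these libraries where they do the work, as an engineer would, in place of code of your own. Each camera call takes 0.05 s, during which the arm holds its last target. There are 200 camera calls.

## Working session

There is one attempt and no reset: what is moved stays moved. The work goes in short steps, Python scripts to look and compute and a tool call to move; the robot and the scene stay as the last step left them, time stands still between calls to the robot, and variables do not carry over. Pictures are saved under pics/ and viewed, at most 10 in all, crops included, and the job is handed in when it is done.

Besides the shell and the picture viewer there is one more tool, called after "Emit:" by a JSON object that holds its "op" and its "data". step_arm: Moves the arm, as the interface text tells. Its arguments: {"type":"object","properties":{"commands":{"type":"array"},"squeeze":{"type":"number"}},"required":["commands"]}

```bash
mkdir -p pics
cat > h.py <<'E'
import numpy as np, cv2
from station import monitor, eyes, finish_job
def ray(name,px,info=None):
    i=info or eyes.camera_info(name);K=np.array(i["camera_matrix"],float);T=np.array(i["extrinsics"])
    p=cv2.undistortPoints(np.array(px,float).reshape(-1,1,2),K,np.array([i["k1"],0,0,0.])).reshape(-1,2)
    d=np.c_[p,np.ones(len(p))]@T[:3,:3].T
    return T[:3,3],d
def onz(name,px,z,info=None):
    o,d=ray(name,px,info); return o+d*((z-o[2])/d[:,2])[:,None]
def proj(name,P,info=None):
    i=info or eyes.camera_info(name);T=np.linalg.inv(np.array(i["extrinsics"]))
    c=np.atleast_2d(P)@T[:3,:3].T+T[:3,3]
    return cv2.projectPoints(c,np.zeros(3),np.zeros(3),np.array(i["camera_matrix"],float),np.array([i["k1"],0,0,0.]))[0].reshape(-1,2)
def save(name,f):
    im=eyes.get_image(name)[:,:,::-1].copy(); cv2.imwrite(f,im); return im
E
python3 - <<'E'
from h import *
a=save("top","pics/top0.png");b=save("scene","pics/scene0.png")
for n in("top","scene"):
    i=eyes.camera_info(n);print(n,np.round(i["camera_matrix"],1).tolist(),i["k1"],np.round(i["extrinsics"],3).tolist())
o=monitor.get_obs();print(o)
E
```

```text
top [[473.7, 0.0, 250.8], [0.0, 473.7, 198.5], [0.0, 0.0, 1.0]] -0.10936101943358477 [[-0.007, -0.998, 0.063, 0.418], [-1.0, 0.007, -0.001, 0.007], [0.001, -0.063, -0.998, 1.673], [0.0, 0.0, 0.0, 1.0]]
scene [[436.2, 0.0, 252.6], [0.0, 436.2, 187.9], [0.0, 0.0, 1.0]] 0.057130343025855804 [[0.687, 0.595, -0.418, 1.145], [0.727, -0.564, 0.391, -0.599], [-0.003, -0.572, -0.82, 1.312], [0.0, 0.0, 0.0, 1.0]]
{'t': 0.1, 'q': array([-1.35699424e+00,  5.32963951e-02,  1.61413919e+00,  2.56618725e-06,
        1.47599786e+00, -1.19031368e-01]), 'dq': array([-0.00112708, -0.00111543, -0.00260049, -0.00149709, -0.00010906,
        0.00061333]), 'effort': array([ 3.90517507e-04, -3.94907212e+01, -3.71364212e+01, -7.72772592e-05,
        3.91459369e-03, -9.33416970e-06]), 'tool_pos': array([ 0.20413262, -0.59047183,  0.40359267]), 'tool_rot': array([-3.09637711e+00, -5.20098748e-01,  1.32878252e-04]), 'contact_force': array([ 0.15129658, -0.54678621,  0.28498639]), 'wrist_torque': array([-0.0100312 ,  0.01919038,  0.00537192]), 'grip_force': 0.0, 'opening': 0.08565035771181642}
```

View pics/top0.png

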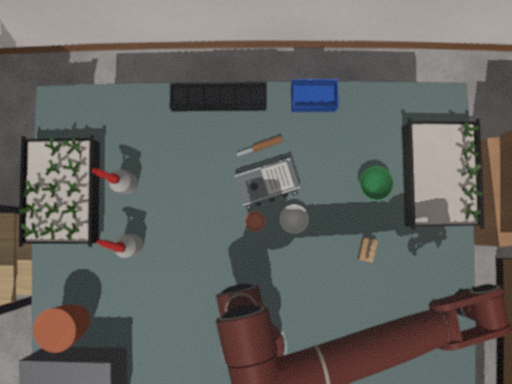

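View pics/scene0.png

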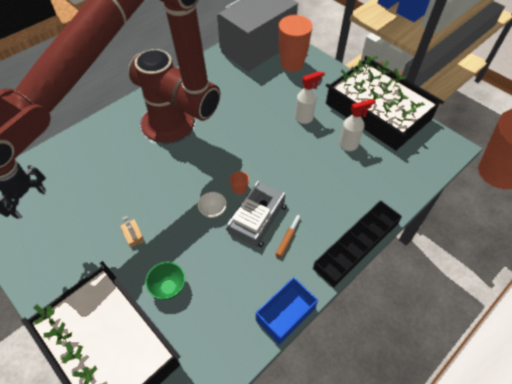

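Top view: the controller is at about (268,182) px. The white hood is on its right half and the open well is at about (253,186). The pot (255,220), bowl (294,218) and dibber (260,146) stand close by. I'll enlarge this area.

Run:
```python
import cv2,numpy as np
a=cv2.imread("pics/top0.png")[125:245,215:335];b=cv2.imread("pics/scene0.png")[165:265,185:305]
a=cv2.resize(a,(396,396),interpolation=cv2.INTER_CUBIC);b=cv2.resize(b,(396,330),interpolation=cv2.INTER_CUBIC)
c=np.zeros((396,796,3),np.uint8);c[:,:396]=a;c[:330,400:]=b;cv2.imwrite("pics/crop0.png",c)
```

```text
(no output)
```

View pics/crop0.png

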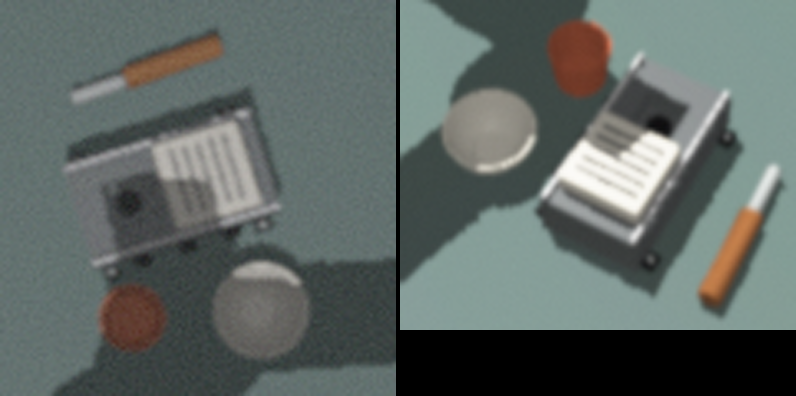

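The crop shows box corners at about (68,165), (248,112), (278,208) and (97,263), at 3.3x zoom with offset (215,125). The hood covers the right-hand well, so controller +x points to image left. I'll compute the pose and take a closer wrist look afterwards.

Run:
```python
from h import *
c=np.array([[68,165],[248,112],[278,208],[97,263]])/3.3+[215,125]
P=onz("top",c,0.062);print(P.round(3));ctr=P.mean(0)
ex=(P[0]+P[3]-P[1]-P[2])/2;print("ctr",ctr,"len",np.linalg.norm(ex),"w",np.linalg.norm(P[0]-P[3]),"yaw",np.degrees(np.arctan2(ex[1],ex[0])))
h=np.array([[152,148],[238,120],[262,205],[177,228]])/3.3+[215,125]
H=onz("top",h,0.081);print("hood",H.mean(0))
for n,p,z in(("pot",[131,318],.058),("bowl",[262,310],.045),("dibt",[72,98],.013),("dibe",[220,47],.013)):print(n,onz("top",[np.array(p)/3.3+[215,125]],z).round(3))
o=monitor.get_obs();R=cv2.Rodrigues(o["tool_rot"])[0];print(R.round(3),o["tool_pos"])
w=eyes.camera_info("wrist");T=np.eye(4);T[:3,:3]=R;T[:3,3]=o["tool_pos"]
print((np.linalg.inv(T)@w["extrinsics"]).round(3),w["camera_matrix"])
```

```text
[[ 0.601  0.056  0.062]
 [ 0.655 -0.131  0.062]
 [ 0.555 -0.161  0.062]
 [ 0.499  0.027  0.062]]
ctr [ 0.57726468 -0.05223726  0.062     ] len 0.19546815019807942 w 0.10606310723555254 yaw 106.31005657458583
hood [ 0.58714801 -0.08688371  0.081     ]
pot [[ 0.442 -0.008  0.058]]
bowl [[ 0.449 -0.145  0.045]]
dibt [[0.679 0.053 0.013]]
dibe [[ 0.733 -0.106  0.013]]
[[ 0.945  0.327 -0.   ]
 [ 0.327 -0.945  0.002]
 [ 0.    -0.002 -1.   ]] [ 0.20413262 -0.59047183  0.40359267]
[[ 0.001 -0.957 -0.29   0.073]
 [ 1.     0.     0.001  0.   ]
 [-0.001 -0.29   0.957  0.03 ]
 [ 0.     0.     0.     1.   ]] [[322.56656607   0.         258.35827116]
 [  0.         322.56656607 194.40331005]
 [  0.           0.           1.        ]]
```

Emit:
{"op": "step_arm", "data": {"commands": [[0, [44, -32, 2], -7], [0, [88, -64, 5], -14], [0, [132, -96, 7], -22], [0, [176, -128, 10], -29], [0, [220, -160, 12], -36], [0, [264, -193, 15], -44], [0, [308, -225, 17], -51], [0, [352, -257, 20], -58], [0, [396, -289, 22], -65], [0, [440, -321, 25], -73], [0, [484, -354, 28], -80], [0, [528, -386, 30], -87]], "squeeze": 40}}

```text
t: 1.6
tool_pos: [0.5777, -0.0516, 0.3741]
tool_rot: [-1.883, -2.514, 0.001]
contact_force: [-0.1, -0.6, -0.6]
opening: 0.0003
grip_force: 0.0
```

Emit:
{"op": "step_arm", "data": {"commands": [[0, [0, 0, 0], 0], [0, [0, 0, 0], 0], [0, [0, 0, 0], 0]]}}

```text
t: 1.98
tool_pos: [0.5766, -0.0544, 0.3746]
tool_rot: [-1.891, -2.508, 0.001]
contact_force: [-1.3, -0.4, -0.0]
opening: -0.0
grip_force: 0.0
```

Run:
```python
from h import *
import pickle
o=monitor.get_obs();i=eyes.camera_info("wrist");a=save("wrist","pics/w1.png");pickle.dump((o,i),open("w1.pkl","wb"))
print(o["t"],o["tool_pos"],o["q"],o["contact_force"],cv2.Rodrigues(o["tool_rot"])[0].round(3))
ctr=np.array([.577,-.052]);e=np.radians(106.3);ex=np.array([np.cos(e),np.sin(e)]);ey=np.array([-ex[1],ex[0]])
for x,y,z in((-92,-46,81),(-92,46,81),(0,-46,81),(0,46,81),(46,0,56),(-46,0,81)):print(x,y,proj("wrist",np.r_[ctr+ex*x/1e3+ey*y/1e3,z/1e3],i).round())
```

```text
1.975 [ 0.57660804 -0.05436423  0.37458898] [-2.22428752e-01 -3.53089770e-02  1.75216302e+00 -2.44555709e-04
  1.42501818e+00 -5.00939893e-01] [-1.28333732 -0.430213   -0.00868563] [[-0.275  0.961 -0.   ]
 [ 0.961  0.275 -0.   ]
 [-0.    -0.    -1.   ]]
-92 -46 [[310. 280.]]
-92 46 [[211. 281.]]
0 -46 [[315. 184.]]
0 46 [[206. 185.]]
46 0 [[260. 127.]]
-46 0 [[260. 235.]]
```

View pics/w1.png

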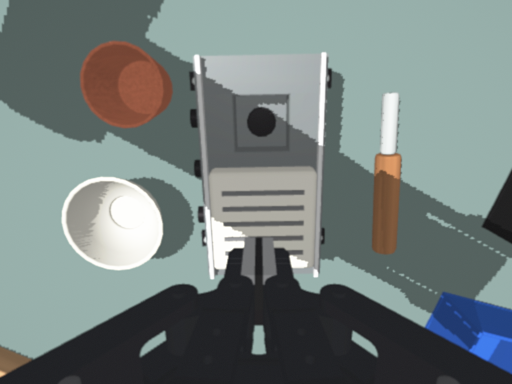

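The wrist view shows:
- Square well: corners near (235,95) to (289,151), with the key at (262,121).
- Hood +x edge: row ~168, columns 212–314.
- Rails: (197,57)–(212,278) on the left and (322,54)–(317,276) on the right.

Run:
```python
from h import *
import pickle
o,i=pickle.load(open("w1.pkl","rb"))
R=cv2.Rodrigues(o["tool_rot"])[0];p0=o["tool_pos"]
def tl(px,z): return ((onz("wrist",px,z,i)-p0)@R*1e3).round(1)[:,:2]
print("well",tl([[235,95],[289,94],[289,151],[235,152]],.056))
print("hood top",tl([[212,168],[314,167]],.081))
print("rails",tl([[197,57],[322,54],[212,278],[317,276]],.064))
im=cv2.imread("pics/w1.png");g=cv2.cvtColor(im,6).astype(int)
print("col240",g[40:200:2,240].tolist());print("row200",g[200,190:340:2].tolist());print("row80",g[85,185:340:2].tolist())
```

```text
well [[ 74.6 -20.4]
 [ 75.5  25.7]
 [ 26.7  27.1]
 [ 25.7 -21.4]]
hood top [[ 16.5 -38.9]
 [ 17.4  45.9]]
rails [[103.7 -49.7]
 [106.   50.6]
 [-97.7 -46. ]
 [-95.3  57.3]]
col240 [170, 169, 169, 169, 170, 169, 169, 173, 187, 188, 188, 187, 187, 188, 187, 186, 185, 186, 185, 185, 184, 184, 183, 183, 182, 182, 181, 156, 97, 99, 98, 99, 98, 97, 97, 97, 98, 97, 97, 97, 97, 96, 96, 95, 95, 96, 95, 96, 96, 95, 95, 95, 94, 91, 79, 79, 88, 93, 93, 93, 92, 92, 92, 97, 141, 149, 160, 170, 172, 172, 173, 172, 173, 172, 173, 158, 88, 91, 163, 173]
row200 [171, 171, 170, 170, 170, 171, 157, 117, 163, 157, 146, 167, 172, 172, 172, 172, 173, 173, 172, 172, 172, 172, 173, 172, 172, 172, 172, 173, 172, 172, 173, 173, 172, 173, 172, 172, 172, 172, 173, 172, 172, 172, 173, 173, 172, 172, 172, 173, 172, 172, 172, 172, 172, 172, 172, 172, 172, 172, 172, 172, 173, 172, 164, 144, 168, 148, 92, 95, 95, 95, 95, 95, 95, 95, 95]
row80 [94, 95, 85, 37, 44, 96, 157, 169, 143, 103, 97, 98, 98, 97, 98, 97, 96, 96, 105, 178, 186, 186, 184, 184, 184, 183, 183, 183, 183, 183, 182, 181, 181, 182, 182, 181, 181, 180, 180, 180, 180, 179, 178, 179, 178, 178, 178, 177, 177, 177, 176, 176, 176, 176, 175, 175, 174, 175, 175, 174, 173, 173, 173, 173, 171, 171, 172, 183, 255, 254, 170, 67, 32, 71, 95, 95, 95, 95]
```

Emit:
{"op": "step_arm", "data": {"commands": [[0, [-55, 3, 0], -1.5], [0, [-111, 6, 0], -1.5], [0, [-111, 6, 45], -1.5], [0, [-111, 6, 90], -1.5], [0, [-111, 6, 120], -1.5], [0, [-111, 6, 133], -1.5], [0, [-111, 6, 133], -1.5], [0, [-111, 6, 133], -1.5]]}}

```text
t: 3.02
tool_pos: [0.6142, -0.1589, 0.2438]
tool_rot: [1.855, 2.532, 0.001]
contact_force: [-0.8, 0.1, 0.3]
opening: 0.0
grip_force: 0.0
```

```bash
cat >> h.py <<'E'
def where():
    import pickle
    o,_=pickle.load(open("w1.pkl","rb"));R=cv2.Rodrigues(o["tool_rot"])[0]
    n=monitor.get_obs();d=(n["tool_pos"]-o["tool_pos"])@R*1e3-[4.2,3.0,0]
    a=np.radians(-1.47);Q=np.array([[np.cos(a),-np.sin(a)],[np.sin(a),np.cos(a)]])
    Rn=cv2.Rodrigues(n["tool_rot"])[0]; C=R[:,:2]@Q
    print("t",round(n["t"],2),"ctrl xy",(d[:2]@Q).round(1),"tipz",round(n["tool_pos"][2]*1e3-173,1),"yaw err",np.degrees(np.arctan2(Rn[:,0]@C[:,1],Rn[:,0]@C[:,0])).round(2),"F",(n["contact_force"]@np.c_[C,R[:,2]]).round(1))
E
python3 - <<'E'
from h import *
where();save("scene","pics/s1.png");save("wrist","pics/w2.png")
a=cv2.imread("pics/s1.png")[145:285,165:325];b=cv2.imread("pics/w2.png")
cv2.imwrite("pics/c1.png",np.hstack([cv2.resize(a,(400,350),interpolation=2),cv2.resize(b,(400,350))]))
E
```

```text
t 3.02 ctrl xy [-115.1    1.5] tipz 70.8 yaw err -0.12 F [ 0.4 -0.7 -0.3]
```

View pics/c1.png

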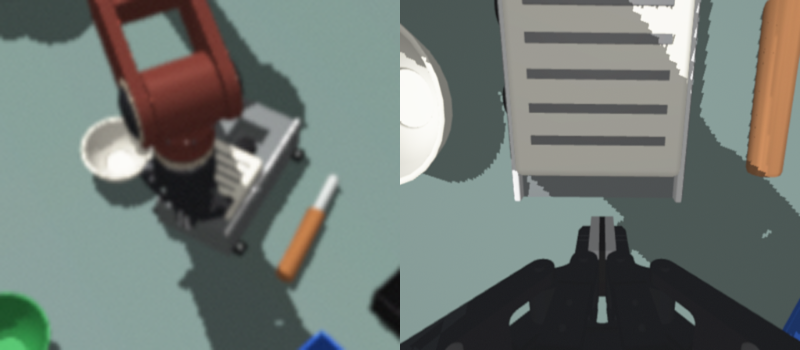

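The fingertip stands clear of the box's -x end, in line with the hood and at hood height. I'll push next.

Emit:
{"op": "step_arm", "data": {"commands": [[0, [4, -1, 3], 0], [0, [10, -1.5, 4], 0], [0, [20, -1.5, 4], 0], [0, [30, -1.5, 4], 0], [0, [40, -1.5, 4], 0], [0, [50, -1.5, 4], 0], [0, [60, -1.5, 4], 0], [0, [70, -1.5, 4], 0], [0, [80, -1.5, 4], 0], [0, [90, -1.5, 4], 0], [0, [96, -1.5, 4], 0], [0, [98, -1.5, 4], 0]]}}

```text
t: 4.62
tool_pos: [0.5826, -0.065, 0.2379]
tool_rot: [1.856, 2.535, 0.0]
contact_force: [0.9, -1.0, -1.0]
opening: 0.0001
grip_force: 0.8
```

```bash
python3 -c "
from h import *
where()"
```

```text
t 4.62 ctrl xy [-16.   -0.6] tipz 64.9 yaw err -0.16 F [-1.3  0.6  1. ]
```

Emit:
{"op": "step_arm", "data": {"commands": [[0, [2, 0.5, 0], 0], [0, [4, 0.5, 0], 0], [0, [6, 0.5, 0], 0], [0, [6, 0.5, 0], 0]]}}

```text
t: 5.12
tool_pos: [0.5812, -0.0594, 0.2376]
tool_rot: [-1.856, -2.534, -0.0]
contact_force: [-0.4, -0.7, 0.4]
opening: 0.0001
grip_force: 0.4
```

```bash
python3 -c "
from h import *
where()"
```

```text
t 5.12 ctrl xy [-10.3  -0.2] tipz 64.6 yaw err -0.13 F [-0.5 -0.6 -0.4]
```

Emit:
{"op": "step_arm", "data": {"commands": [[0, [1.5, 0, 0], 0], [0, [3, 0, 0], 0], [0, [3, 0, 0], 0]]}}

```text
t: 5.5
tool_pos: [0.5807, -0.0582, 0.2378]
tool_rot: [1.853, 2.531, -0.004]
contact_force: [3.4, -8.7, -2.2]
opening: -0.0002
grip_force: 4.8
```

```bash
python3 -c "
from h import *
where()"
```

```text
t 5.5 ctrl xy [-8.9 -0.3] tipz 64.8 yaw err -0.14 F [-9.3  0.6  2.2]
```

9 N against the stop means the hood is at the far end. I'll back off, rise and look into the round well.

Emit:
{"op": "step_arm", "data": {"commands": [[0, [-5, 0, 0], 0], [0, [-20, 0, 0], 0], [0, [-40, 0, -40], 0], [0, [-70, 0, -80], 0], [0, [-95, 0, -110], 0], [0, [-95, 0, -110], 0], [0, [-95, 0, -110], 0], [0, [-95, 0, -110], 0]]}}

```text
t: 6.5
tool_pos: [0.6084, -0.1463, 0.3452]
tool_rot: [-1.853, -2.532, 0.001]
contact_force: [0.7, -0.1, -0.3]
opening: 0.0003
grip_force: 0.0
```

Run:
```python
from h import *
import pickle
where();o=monitor.get_obs();i=eyes.camera_info("wrist");save("wrist","pics/w3.png");pickle.dump((o,i),open("w3.pkl","wb"))
```

```text
t 6.5 ctrl xy [-101.4   -0.4] tipz 172.2 yaw err -0.18 F [-0.3  0.6  0.3]
```

View pics/w3.png

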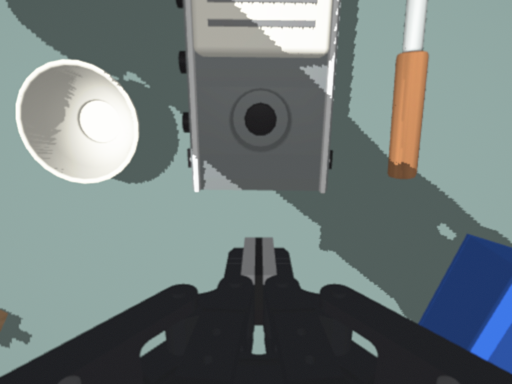

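The round well is open. Its mouth is centred near (261,120) px, with the black key at (261,119) and the box's -x end at row ~190.

Run:
```python
from h import *
import pickle
o,i=pickle.load(open("w3.pkl","rb"));R=cv2.Rodrigues(o["tool_rot"])[0];p0=o["tool_pos"]
im=cv2.imread("pics/w3.png");g=cv2.cvtColor(im,6)
n,l,s,c=cv2.connectedComponentsWithStats((g[80:160,220:300]<35).astype(np.uint8))
k=1+s[1:,4].argmax();print(c[k]+[220,80],s[k])
tl=lambda px,z:((onz("wrist",px,z,i)-p0)@R*1e3).round(1)
print("key",tl([c[k]+[220,80]],.034));print("mouth",tl([[261,120],[231,120],[291,120],[261,90],[261,150]],.056))
print("rail ends",tl([[197,191],[326,192]],.064), "hood",tl([[195,50],[332,54]],.081))
print(g[120,215:305:2].tolist(),g[80:160:2,261].tolist())
```

```text
[260.09105431 120.52396166] [ 25  24  31  31 626]
key [[ 53.9   1.1 311.3]]
mouth [[ 55.8   1.7 289.3]
 [ 55.8 -21.8 289.4]
 [ 55.8  25.2 289.3]
 [ 78.2   1.6 289.4]
 [ 32.2   1.8 289.3]]
rail ends [[ 1.000e-01 -5.010e+01  2.814e+02]
 [-6.000e-01  5.450e+01  2.810e+02]] hood [[103.1 -42.7 264.6]
 [100.6  48.9 264.3]]
[91, 91, 92, 92, 93, 93, 92, 81, 72, 83, 93, 93, 93, 93, 89, 41, 29, 30, 31, 30, 30, 32, 31, 32, 32, 31, 31, 31, 30, 30, 37, 88, 92, 92, 92, 93, 85, 71, 81, 92, 93, 93, 93, 93, 93] [93, 92, 92, 93, 81, 84, 96, 95, 95, 94, 94, 73, 33, 36, 36, 35, 35, 33, 32, 32, 32, 30, 31, 31, 30, 28, 28, 33, 88, 91, 92, 91, 90, 83, 75, 75, 85, 89, 88, 89]
```

Emit:
{"op": "step_arm", "data": {"commands": [[0, [28, 1, 0], 0], [0, [55, 1.5, 0], 0], [0, [55, 1.5, 40], 0], [0, [55, 1.5, 80], 0], [0, [55, 1.5, 103], 0], [0, [55, 1.5, 108], 0], [0, [55, 1.5, 108], 0], [0, [55, 1.5, 108], 0]]}}

```text
t: 7.55
tool_pos: [0.5945, -0.0941, 0.2416]
tool_rot: [1.854, 2.533, 0.002]
contact_force: [-0.1, 0.1, 0.1]
opening: -0.0005
grip_force: 0.0
```

```bash
python3 -c "
from h import *
where()
import pickle
o,i=pickle.load(open('w3.pkl','rb'));R=cv2.Rodrigues(o['tool_rot'])[0]
print(((monitor.get_obs()['tool_pos']-o['tool_pos'])@R*1e3).round(1))"
```

```text
t 7.55 ctrl xy [-47.4   2. ] tipz 68.6 yaw err -0.16 F [ 0.1 -0.1 -0.1]
[ 53.7   2.9 103.8]
```

Emit:
{"op": "step_arm", "data": {"commands": [[0, [1, -1.5, 0], 0], [0, [1, -1.5, 10], 0], [0, [1, -1.5, 20], 0], [0, [1, -1.5, 28], 0], [0, [1, -1.5, 28], 0], [0, [1, -1.5, 28], 0]]}}

```text
t: 8.3
tool_pos: [0.5922, -0.0939, 0.2117]
tool_rot: [1.856, 2.535, 0.0]
contact_force: [-0.2, -0.1, -0.3]
opening: -0.0001
grip_force: 0.0
```

```bash
python3 -c "
from h import *
where()
import pickle
o,i=pickle.load(open('w3.pkl','rb'));R=cv2.Rodrigues(o['tool_rot'])[0]
print(((monitor.get_obs()['tool_pos']-o['tool_pos'])@R*1e3).round(1))"
```

```text
t 8.3 ctrl xy [-46.5   0. ] tipz 38.7 yaw err -0.14 F [-0.1 -0.2  0.3]
[ 54.5   0.9 133.7]
```

Free inside the well with no contact. I'll go down onto the key in small steps.

Emit:
{"op": "step_arm", "data": {"commands": [[0, [0, 0, 3], 0], [0, [0, 0, 5], 0], [0, [0, 0, 7], 0], [0, [0, 0, 8], 0], [0, [0, 0, 8], 0]]}}

```text
t: 8.93
tool_pos: [0.5923, -0.0939, 0.2041]
tool_rot: [1.856, 2.534, 0.0]
contact_force: [-0.6, 0.4, 3.5]
opening: 0.0002
grip_force: 1.6
```

```bash
python3 -c "
from h import *
where()"
```

```text
t 8.93 ctrl xy [-46.5   0.1] tipz 31.1 yaw err -0.14 F [ 0.6 -0.5 -3.5]
```

Emit:
{"op": "step_arm", "data": {"commands": [[0, [0, 0, 2], 0], [0, [0, 0, 3.5], 0], [0, [0, 0, 4], 0], [0, [0, 0, 4], 0], [0, [0, 0, 4], 0]]}}

```text
t: 9.55
tool_pos: [0.5925, -0.0939, 0.2013]
tool_rot: [-1.856, -2.535, 0.0]
contact_force: [-4.5, 1.5, 12.2]
opening: -0.0002
grip_force: 5.9
```

```bash
python3 -c "
from h import *
where()"
```

```text
t 9.55 ctrl xy [-46.6   0.2] tipz 28.3 yaw err -0.14 F [  2.8  -3.8 -12.2]
```

12 N at 28.3 mm: the key is fully down. I'll hold it about 2 s in total.

Emit:
{"op": "step_arm", "data": {"commands": [[0, [0, 0, 0], 0], [0, [0, 0, 0], 0], [0, [0, 0, 0], 0], [0, [0, 0, 0], 0], [0, [0, 0, 0], 0], [0, [0, 0, 0], 0], [0, [0, 0, 0], 0], [0, [0, 0, 0], 0], [0, [0, 0, 0], 0], [0, [0, 0, 0], 0], [0, [0, 0, 0], 0], [0, [0, 0, 0], 0]]}}

```text
t: 11.05
tool_pos: [0.5925, -0.0939, 0.2013]
tool_rot: [1.856, 2.535, -0.0]
contact_force: [-4.1, 1.8, 12.0]
opening: 0.0004
grip_force: 5.9
```

```bash
python3 -c "
from h import *
where()"
```

```text
t 11.05 ctrl xy [-46.6   0.2] tipz 28.3 yaw err -0.14 F [  3.   -3.3 -12. ]
```

Emit:
{"op": "step_arm", "data": {"commands": [[0, [0, 0, 0], 0], [0, [0, 0, 0], 0], [0, [0, 0, -15], 0], [0, [0, 0, -45], 0], [0, [0, 0, -90], 0], [0, [0, 0, -90], 0], [0, [40, 0, -90], 0], [0, [85, 0, -90], 0], [0, [130, 0, -90], 0], [0, [164, 0, -90], 0], [0, [164, 0, -90], 0], [0, [164, 0, -90], 0]]}}

```text
t: 12.55
tool_pos: [0.5425, 0.0622, 0.2889]
tool_rot: [-1.856, -2.534, 0.002]
contact_force: [-0.5, -0.4, 0.1]
opening: -0.0
grip_force: 0.0
```

```bash
python3 -c "
from h import *
where()"
```

```text
t 12.55 ctrl xy [117.3  -0.7] tipz 115.9 yaw err -0.14 F [-0.2 -0.6 -0.1]
```

Emit:
{"op": "step_arm", "data": {"commands": [[0, [0, 0.5, 25], 0], [0, [0, 0.5, 45], 0], [0, [0, 0.5, 50], 0], [0, [0, 0.5, 50], 0], [0, [0, 0.5, 50], 0]]}}

```text
t: 13.18
tool_pos: [0.5436, 0.0625, 0.2406]
tool_rot: [1.856, 2.533, 0.001]
contact_force: [0.3, -0.2, 0.5]
opening: 0.0002
grip_force: 0.0
```

```bash
python3 -c "
from h import *
where()"
```

```text
t 13.18 ctrl xy [117.3   0.4] tipz 67.6 yaw err -0.13 F [-0.3  0.2 -0.5]
```

Emit:
{"op": "step_arm", "data": {"commands": [[0, [-6, 0, 2], 0], [0, [-14, 0, 2], 0], [0, [-24, 0, 2], 0], [0, [-34, 0, 2], 0], [0, [-44, 0, 2], 0], [0, [-54, 0, 2], 0], [0, [-64, 0, 2], 0], [0, [-74, 0, 2], 0], [0, [-84, 0, 2], 0], [0, [-94, 0, 2], 0], [0, [-100, 0, 2], 0], [0, [-103, 0, 2], 0]]}}

```text
t: 14.68
tool_pos: [0.5742, -0.0359, 0.2375]
tool_rot: [-1.856, -2.534, 0.0]
contact_force: [-1.4, 1.8, 0.6]
opening: 0.0002
grip_force: 0.8
```

Emit:
{"op": "step_arm", "data": {"commands": [[0, [-1.5, 0, 0], 0], [0, [-3, 0, 0], 0], [0, [-3, 0, 0], 0]]}}

```text
t: 15.05
tool_pos: [0.5749, -0.0381, 0.2375]
tool_rot: [-1.855, -2.534, -0.0]
contact_force: [-2.4, 2.4, 0.9]
opening: 0.0001
grip_force: 1.4
```

```bash
python3 -c "
from h import *
where()"
```

```text
t 15.05 ctrl xy [11.9  0.2] tipz 64.5 yaw err -0.15 F [ 3.  -1.6 -0.9]
```

Emit:
{"op": "step_arm", "data": {"commands": [[0, [-1.5, 0, 0], 0], [0, [-3, 0, 0], 0], [0, [-3, 0, 0], 0], [0, [-3, 0, 0], 0]]}}

```text
t: 15.55
tool_pos: [0.5754, -0.0392, 0.2375]
tool_rot: [-1.852, -2.53, -0.005]
contact_force: [-5.2, 11.0, 3.6]
opening: -0.0
grip_force: 6.3
```

```bash
python3 -c "
from h import *
where()"
```

```text
t 15.55 ctrl xy [10.8  0.3] tipz 64.5 yaw err -0.15 F [12.  -1.7 -3.6]
```

Hood at the stop (12 N). I'll back off, rise and check.

Emit:
{"op": "step_arm", "data": {"commands": [[0, [5, 0, 0], 0], [0, [25, 0, 0], 0], [0, [25, 0, -50], 0], [0, [25, 0, -105], 0], [0, [0, 0, -150], 0], [0, [-10, 0, -150], 0], [0, [-10, 0, -150], 0], [0, [-10, 0, -150], 0], [0, [-10, 0, -150], 0]]}}

```text
t: 16.68
tool_pos: [0.5786, -0.0502, 0.3858]
tool_rot: [-1.854, -2.533, 0.002]
contact_force: [-0.2, -0.3, -0.6]
opening: -0.0002
grip_force: 0.0
```

Run:
```python
from h import *
where();save("wrist","pics/w4.png");save("scene","pics/s4.png")
a=cv2.imread("pics/s4.png")[145:285,165:325];b=cv2.imread("pics/w4.png")
cv2.imwrite("pics/c4.png",np.hstack([cv2.resize(a,(400,350),interpolation=2),cv2.resize(b,(400,350))]))
```

```text
t 16.68 ctrl xy [-0.8  0. ] tipz 212.8 yaw err -0.17 F [-0.2 -0.2  0.6]
```

View pics/c4.png

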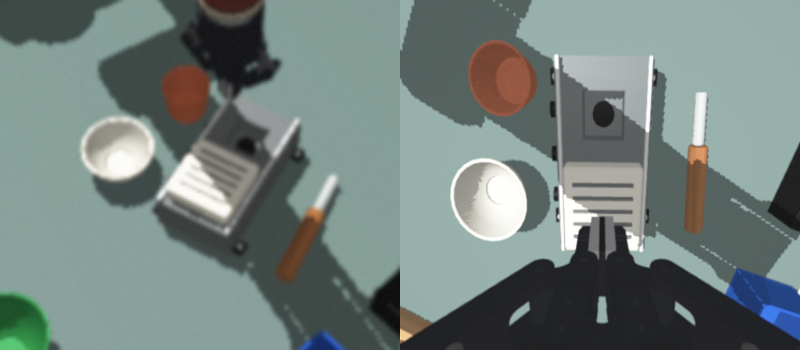

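The hood is back over the round well, now about 10 mm closer to its stop than at the start (edge at row ~178, was 168). The square-well key is untouched, and the pot, bowl and dibber stand where they were.

```bash
python3 -c "
from h import *
print(finish_job())"
```

```text
the job is handed in; nothing more can be done
None
```

I handed the job in at about 17 s: the hood was pushed fully open, the reset key held fully down for about 2 s and let up, the hood pushed back to its stop over the round well, and the square-well key and nearby objects left as they were. The judge's verdict was not shown.

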